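Fit the sanding drum to the bench spindle sander

TASK

Take the red-brown sanding drum out of the wooden rack and fit it to the spindle sander: put its tapered shank into the spindle, feel for the position where its drive slot drops over the two dogs, and push it fully home so that the flange sits flush on the spindle nose, then let go. Use light force only, since hard pressing spoils the spindle bearings, and leave the other two drums, the hammer and the half-built wooden box alone.

Things in the scene. Friction and masses are not known exactly. Their poses are not given: they have to be found in the camera images.
- drum_mid (a point): Place to grip: centre of the red-brown rigid sleeve (40 mm diameter, 60 mm high) of the sanding drum, half-way up. Drum stands upright, about 0.4 kg. z up along the drum; x along its drive slot and the white line on its black cap (half a turn gives the same slot). This point is 30 mm above the flange's upper face, 44 above its underside, 84 above the shank tip, 34 below the cap's top.
- drum_seat (a point): Centre of the underside of the red-brown drum's aluminium flange (56 mm diameter, 14 mm high), 44 mm below drum_mid, same axes. The drive slot runs right across this underside, 12 mm wide, 10.5 mm deep. Below it the steel shank, 40 mm long, tapers from 25 mm diameter here to 16 mm near the tip.
- drum: The whole red-brown drum; origin at its shank tip, same axes as drum_mid. At the start its flange lies on the rack and its shank hangs freely in a plain 30 mm hole.
- nose (a point): Centre of the spindle's dark steel top face (66 mm diameter), on its axis, 85 mm above the bench; z up, x and y along the sides of the sander's table. Its tapered bore is 26.6 mm wide at the mouth; 0.8 mm play all round when the drum is home. Home: flange flush on this face, drum_seat at this point. In the bore a stiff knock-out pin stops the shank 6 mm above home.
- pin (a point): Point on the spindle axis 34 mm below the nose, where the top of the stiff knock-out pin stands at the start, unseen in the bore. It yields under a steady push of about 9 N (the drum's weight counts) and stays down without springing back.
- dogs (a point): Point on the spindle axis at the height of the top of the two brass dogs, 9 mm above the nose. Dogs: opposite each other, 8 mm wide, 16 to 26 mm from the axis. Their line is NOT given by this pose: it lies anywhere up to 43 degrees either side of x here, differently each time. With the slot off them the flange rides here; it drops over them within about 4 degrees.
- sander: Spindle sander fixed to the bench: green housing, steel table 280 mm square, its top 83 mm above the bench; origin on the bench under the spindle axis, axes along the table's sides. The spindle is braked: it does not turn under light torque (below 2 N m). More than 60 N on the sander or spindle spoils the bearings.
- rack: Pale wooden block, fixed, 80 mm (x) by 290 mm (y) by 50 mm high, origin under its centre, with three holes 95 mm apart along its y: the three drums stand in them in any order.
- thin_drum_mid (a point): Bystander: middle of the sleeve of the grey drum, 26 mm in diameter, same heights as the red-brown one; leave it in the rack.
- fat_drum_mid (a point): Bystander: middle of the sleeve of the blue drum, 58 mm in diameter, same heights as the red-brown one; leave it in the rack.
- hammer_mark (a point): Bystander: a hammer lying on the bench; the point is at its origin, 10 mm up. Leave it.
- box_kit_mark (a point): Bystander: a half-built pine box, about 100 by 152 mm and 90 mm high, standing on the bench; the point is on its middle axis, 30 mm up. Leave it.
Mind the look-alikes: they are no part of the job. What is shaped like the drum but green or yellow is not meant.

How it is judged:
On the way, in this order (a step that is already met when the one before it is completed fails the run):
1. the red-brown drum is lifted clear of the rack (height (world z) of drum_seat above 0.1 m), for 0.1 s.
2. the drum's slot is over the dogs (flange less than 7.5 mm above the nose, on its axis) (z of drum_seat in the frame of nose below 0.0075 m and horizontal distance between drum_seat and nose below 0.004 m), for 0.1 s.
At the end, for the whole second after the job is handed in: The red-brown drum is seated in the spindle: flange less than 1.8 mm above the nose, within 3 mm of its axis, tilted less than 0.05 rad, at rest and released; the other two drums within 20 mm and the hammer and box within 30 mm of where they were (z of drum_seat in the frame of nose below 0.0018 m and horizontal distance between drum_seat and nose below 0.003 m and angle between drum_seat's own z axis and vertical below 0.05 rad and linear speed of drum below 0.02 m/s and distance of each of thin_drum_mid, fat_drum_mid from where it was at the start of the episode below 0.02 m and distance of each of hammer_mark, box_kit_mark from where it was at the start of the episode below 0.03 m); the robot touches nothing.
It fails at once if more than 60 N on the sander or its spindle (contact force between sander and anything else above 60 N).
It fails at once if another drum disturbed (over 20 mm) (distance of any of thin_drum_mid, fat_drum_mid from where it was at the start of the episode above 0.02 m).
It fails at once if the hammer or the box disturbed (over 30 mm) (distance of any of hammer_mark, box_kit_mark from where it was at the start of the episode above 0.03 m).
It also fails if it takes over 67 s, if anything falls off the work surface, if the arm or the gripper's body presses on something with over 40 N, if the wrist force passes 120 N, or if a joint passes its speed limit or range.

ROBOT

A 6-joint arm with a two-finger parallel gripper is mounted at the origin on the work surface. World frame = base frame: x ahead of the robot, y to its left, z up, the work surface at z = 0. Lengths are in m, angles in rad, forces in N, time in s.
With the tool pointing down it reaches from about 0.375 to 0.925 m from the base axis. Payload 5.7 kg.
Tool frame: the origin (TCP) lies at the very end of the fingers, on their centre line; the grasp point (between the pads) lies 19 mm behind it; z points along the fingers, x is the direction in which the jaws open and shut, and the axes are right-handed (so a half turn about z gives the same grasp; the last joint's range is limited). The gripper opens to 85 mm and grips with 20 to 120 N. Pads are 22 mm wide; open, the fingers measure 114 mm over their backs; the gripper's body (76 mm by 85 mm) begins 54 mm behind the grasp point. The pads swing forward as they close: fully open they stand 13 mm farther back than shut.
Start: joints at [-1.429, 0.359, 1.51, -0, 1.272, -0.115], TCP at [0.152, -0.58, 0.231] pointing down, gripper open.
Joint ranges: [-2.97, 2.97], [-1.01, 2.36], [0.21, 2.38], [-0.96, 4.11], [0.2, 2.71], [-2.98, 2.98]. Speed limits (rad/s): [2.39, 2.39, 3.14, 3.14, 3.14, 3.14].

INTERFACE

Orientations are given as a unit quaternion [x, y, z, w].
In Python, from rig import move_pose, servo_line, movej, set_gripper, pause, ik, observe, read_camera, IKError, finish_job gives the robot as it stands. Calls block until the motion is done:
- move_pose(position, orientation): joint-space move of the TCP to a pose.
- servo_line(position, rotation=None, velocity=0.15, contact_N=None): straight line of the TCP; rotation=None keeps the orientation; velocity is the mean speed in m/s. With contact_N (N) it stops when the force on the tool has changed by that much, and returns True; else False.
- movej(angles): joint-space move.
- set_gripper(opening, grip_force=None): opening from 0.0 (shut) to 1.0 (fully open); grip_force is the grip in N (None keeps the last); returns when the fingers have stopped.
- pause(seconds).
- ik(position, orientation): joint angles nearest the present ones, or None.
- observe(): the state.
- read_camera(name): name is "side" or "top" or "wrist"; returns a dict with "color" (480x640x3 uint8, red, green, blue), "mtx" (3x3 intrinsics, pixels), "rvec" (rotation vector, rad) and "tvec" (3), from world to camera coordinates, as OpenCV has them. Camera axes: x right, y down, z forward; pixel columns grow to the right and rows downward; lengths in m; the calibration is good to about 2 mm. A picture is of the moment at which its call begins. There is no depth.
A pose or a line that the arm cannot do raises IKError and nothing moves.
- finish_job(): hands the job in, once; it reports no verdict.
The state is a dict: "time_s": time; "qpos": joint angles; "joint_velocities": joint speeds; "tau": joint torques, N m; "tcp_pos": TCP position; "orientation": TCP orientation; "wrist_force": force on the tool from outside, world axes, zero at the start; "moment": the same for the moment, N m; "opening": opening from 0.0 (shut) to 1.0 (fully open).
Only numpy, scipy, OpenCV 4.12 (cv2) and the standard library are available. Lean on these libraries where they do the work, as an engineer would, in place of code of your own. Each camera call takes 0.05 s, during which the arm holds its last target.

## Working session

There is one attempt and no reset: what is moved stays moved. The work goes in short steps, each a Python script; the robot and the scene stay as the last script left them, time stands still between calls to the robot, and variables do not carry over. Pictures are saved under pics/ and viewed, and the job is handed in when it is done.

```bash
ls; mkdir -p pics
python3 - <<'E'
from rig import *
import cv2,numpy as np
for n in ["side","top","wrist"]:
    c=read_camera(n); cv2.imwrite(f"pics/{n}0.png",c["color"][:,:,::-1]); 
    R=cv2.Rodrigues(np.array(c["rvec"]))[0]; print(n,(-R.T@np.array(c["tvec"]).ravel()).round(3), np.array(c["mtx"])[0,0],R[2].round(2))
    np.savez(f"pics/{n}0.npz",**{k:np.array(c[k]) for k in c})
o=observe();print(o["time_s"],o["orientation"],o["wrist_force"])
E
```

```text
pics
side [ 0.342 -0.378  0.708] 476.0842329193028 [ 0.31  0.54 -0.78]
top [0.499 0.071 0.866] 494.9006918184992 [ 0.15 -0.02 -0.99]
wrist [ 0.218 -0.561  0.374] 432.4201435851678 [-0.26 -0.07 -0.96]
0.15 [ 7.91815044e-01 -6.10760506e-01 -5.30635531e-04 -5.09659818e-04] [-0.90732719  0.6371182  -0.43748773]
```

View pics/side0.png

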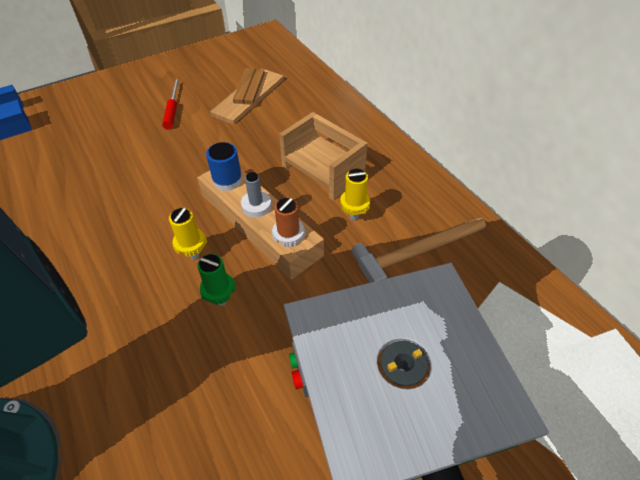

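View pics/top0.png

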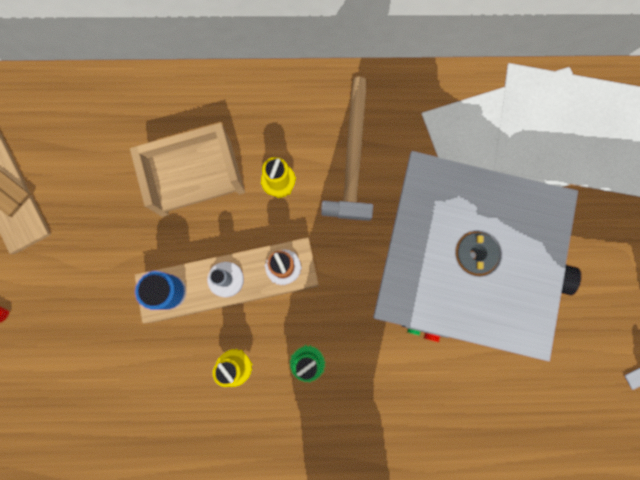

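View pics/wrist0.png

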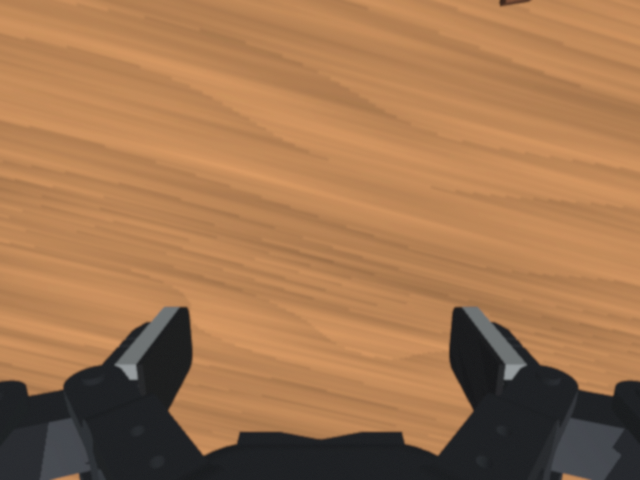

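```bash
cat > h.py <<'E'
import cv2,numpy as np
from scipy.spatial.transform import Rotation as Ro
def cam(n,tag="0"):
    return dict(np.load(f"pics/{n}{tag}.npz"))
def snap(n,tag):
    from rig import read_camera
    c=read_camera(n); np.savez(f"pics/{n}{tag}.npz",**{k:np.array(c[k]) for k in c}); cv2.imwrite(f"pics/{n}{tag}.png",c["color"][:,:,::-1]); return cam(n,tag)
def onplane(c,px,z):
    px=np.atleast_2d(np.array(px,float)); R=cv2.Rodrigues(c["rvec"])[0]; o=-R.T@c["tvec"].ravel()
    d=np.c_[cv2.undistortPoints(px[:,None],c["mtx"],None)[:,0],np.ones(len(px))]@R
    return o+d*((z-o[2])/d[:,2])[:,None]
def proj(c,P): return cv2.projectPoints(np.atleast_2d(np.array(P,float)),c["rvec"],c["tvec"],c["mtx"],None)[0][:,0]
E
python3 - <<'E'
from h import *
for n,(x,y),(u,v) in [("side",(286,220),(403,362)),("top",(283,265),(479,253))]:
    im=cv2.imread(f"pics/{n}0.png")
    a=[cv2.resize(im[b-40:b+40,a_-40:a_+40],(400,400),interpolation=cv2.INTER_NEAREST) for a_,b in((x,y),(u,v))]
    cv2.imwrite(f"pics/{n}_crop.png",np.hstack(a))
E
```

```text
(no output)
```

View pics/side_crop.png

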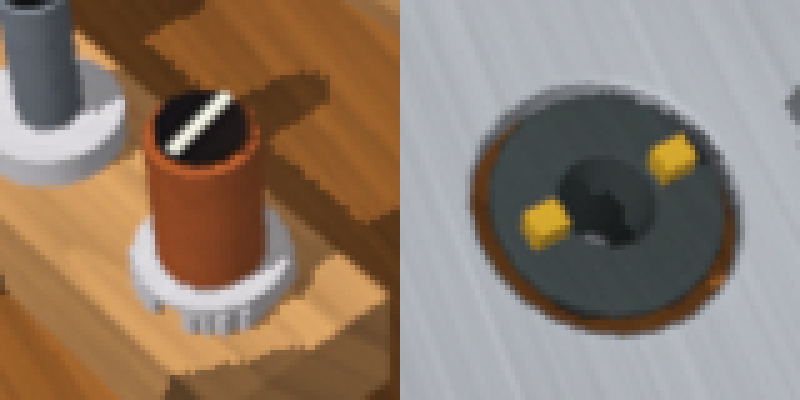

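View pics/top_crop.png

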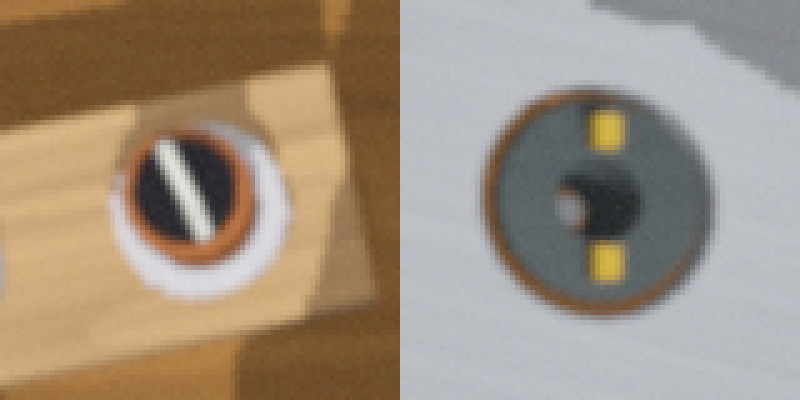

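```bash
cat >> h.py <<'E'
def blobs(m,roi,amin=8):
    mm=np.zeros_like(m,np.uint8); x0,y0,x1,y1=roi; mm[y0:y1,x0:x1]=m[y0:y1,x0:x1]
    n,l,s,c=cv2.connectedComponentsWithStats(mm); return [(s[i,4],c[i],np.argwhere(l==i)[:,::-1]) for i in range(1,n) if s[i,4]>=amin]
def boxmask(c,cen,r):
    x,y=map(int,cen); return (x-r,y-r,x+r,y+r)
def analyse(c,drum=None,nose=None,verbose=True):
    im=c["color"]; hsv=cv2.cvtColor(im,cv2.COLOR_RGB2HSV); out={}
    if drum is not None:
        d,r=drum
        roi=boxmask(c,d,r)
        g=im.astype(int); sat=g.max(2)-g.min(2)
        cap=((g.max(2)<75)&(sat<35)) | ((g.min(2)>130)&(sat<60))
        # cap = black + line: black hull
        b=max(blobs((((g.max(2)<75)&(sat<30)).astype(np.uint8)),roi),key=lambda t:t[0])
        blk=[t for t in blobs(((g.max(2)<75)&(sat<30)).astype(np.uint8),roi,15)]
        pts=np.vstack([t[2] for t in blk]); hull=cv2.convexHull(pts.astype(np.float32))
        e=cv2.fitEllipse(hull); M=cv2.moments(hull); cc=np.array([M["m10"],M["m01"]])/M["m00"]
        out["cap"]=onplane(c,cc,0.128)[0]
        hm=np.zeros(im.shape[:2],np.uint8); cv2.fillConvexPoly(hm,hull.astype(int),1)
        hm=cv2.dilate(hm,np.ones((3,3)))
        w=(g.min(2)>120)&(hm>0); pl=onplane(c,np.argwhere(w)[:,::-1],0.128)[:,:2]
        ev=np.linalg.svd(pl-pl.mean(0))[2][0]; out["line_deg"]=np.degrees(np.arctan2(ev[1],ev[0]))%180; out["line_c"]=pl.mean(0); out["npx"]=(len(pts),int(w.sum()))
    if nose is not None:
        d,r=nose; roi=boxmask(c,d,r); 
        y=((hsv[...,0]>18)&(hsv[...,0]<32)&(hsv[...,1]>130)&(hsv[...,2]>130)).astype(np.uint8)
        bs=sorted(blobs(y,roi),key=lambda t:-t[0])[:2]
        P=[onplane(c,t[1],0.092)[0] for t in bs]; out["dogs_px"]=[t[1].round(1) for t in bs]
        out["dogmid"]=(P[0]+P[1])/2; v=P[1]-P[0]; out["dog_deg"]=np.degrees(np.arctan2(v[1],v[0]))%180; out["dogsep"]=np.linalg.norm(v)
    return out
E
python3 - <<'E'
from h import *
np.set_printoptions(precision=4,suppress=True)
for n,dr,no in [("side",((281,206),12),((403,362),30)),("top",((281,264),12),((479,253),25))]:
    for k,v in analyse(cam(n),dr,no).items(): print(n,k,v)
    c=cam(n); im=c["color"]; g=im.astype(int)
    # nose ring: dark disc hull
    x,y=no[0]; m=((g.max(2)<115)).astype(np.uint8)
    b=max(blobs(m,boxmask(c,no[0],34)),key=lambda t:t[0]); h=cv2.convexHull(b[2].astype(np.int32)); M=cv2.moments(h); cc=np.array([M["m10"],M["m01"]])/M["m00"]; print(n,"disc",onplane(c,cc,.085)[0],b[0])
# table/rack corners top view, via minAreaRect of steel and pale wood
c=cam("top")
for nm,P in [("table corners",[(413,152),(578,188),(549,360),(375,318)])]:
    P=onplane(c,P,.083); print(P, np.degrees(np.arctan2(*(P[1]-P[0])[1::-1])),P.mean(0))
for nm,P in [("rack corners",[(136,277),(309,240),(317,284),(143,322)])]:
    P=onplane(c,P,.05); print(P, np.degrees(np.arctan2(*(P[1]-P[0])[1::-1])),P.mean(0))
for px,z in [((278,178),.08),((232,370),.08),((307,364),.08),((347,210),.02),((355,80),.02),((160,290),.1),((222,277),.1)]: print(px,onplane(c,px,z)[0])
E
```

```text
side cap [0.571  0.1255 0.128 ]
side line_deg 25.30092803600931
side line_c [0.5729 0.1268]
side npx (142, 47)
side dogs_px [array([391.6, 366. ]), array([417., 353.])]
side dogmid [ 0.5875 -0.1887  0.092 ]
side dog_deg 176.41509060120194
side dogsep 0.041923098196193005
side disc [ 0.5851 -0.1913  0.085 ] 1912
top cap [0.5705 0.126  0.128 ]
top line_deg 24.685082333977476
top line_c [0.5702 0.1261]
top npx (169, 95)
top dogs_px [array([479.6, 238.9]), array([479.5, 265. ])]
top dogmid [ 0.5854 -0.1874  0.092 ]
top dog_deg 176.09409248284564
top dogsep 0.04160399365448732
top disc [ 0.5848 -0.1877  0.085 ] 1325
[[ 0.7538 -0.091   0.083 ]
 [ 0.6892 -0.36    0.083 ]
 [ 0.4158 -0.288   0.083 ]
 [ 0.4853 -0.0192  0.083 ]] -103.52167397629024 [ 0.586  -0.1895  0.083 ]
[[0.5583 0.3661 0.05  ]
 [0.6148 0.0828 0.05  ]
 [0.5416 0.0706 0.05  ]
 [0.4856 0.3521 0.05  ]] -78.7241173857887 [0.5501 0.2179 0.05  ]
(278, 178) [0.7136 0.1315 0.08  ]
(232, 370) [0.4108 0.2033 0.08  ]
(307, 364) [0.4173 0.088  0.08  ]
(347, 210) [0.6708 0.0163 0.02  ]
(355, 80) [ 0.9115 -0.0043  0.02  ]
(160, 290) [0.5342 0.3108 0.1   ]
(222, 277) [0.5524 0.2166 0.1   ]
```

```bash
cat >> h.py <<'E'
def down(a): return (Ro.from_euler('z',a,degrees=True)*Ro.from_euler('x',180,degrees=True)).as_quat()
E
python3 - <<'E'
from h import *
from rig import *
print("now x axis",Ro.from_quat(observe()["orientation"]).as_matrix().round(2))
for a in (11,-169,101,-79,25,-155):
    for b in (a,a-28.8):
        p=[.571,.126,.25] if b==a else [.5855,-.188,.25]
        q=ik(p,down(b)); print(a,b,None if q is None else np.round(q,2))
E
```

```text
now x axis [[ 0.25 -0.97 -0.  ]
 [-0.97 -0.25  0.  ]
 [-0.   -0.   -1.  ]]
11 11 [ 0.1   0.32  1.52 -0.    1.3  -0.09]
11 -17.8 [-0.42  0.36  1.45 -0.    1.32 -0.11]
-169 -169 None
-169 -197.8 None
101 101 [ 0.1   0.32  1.52  0.    1.3  -1.66]
101 72.2 [-0.42  0.36  1.45  0.    1.32 -1.68]
-79 -79 [ 0.1   0.32  1.52 -0.    1.3   1.48]
-79 -107.8 [-0.42  0.36  1.45 -0.    1.32  1.46]
25 25 [ 0.1   0.32  1.52 -0.    1.3  -0.34]
25 -3.8000000000000007 [-0.42  0.36  1.45 -0.    1.32 -0.36]
-155 -155 [0.1  0.32 1.52 0.   1.3  2.8 ]
-155 -183.8 [-0.42  0.36  1.45  0.    1.32  2.78]
```

Run:
```python
from h import *
from rig import *
set_gripper(1.0,60)
move_pose([.571,.126,.25],down(11)); snap("wrist","1"); print(observe()["time_s"],observe()["wrist_force"])
c=cam("wrist","1"); print(proj(c,[[.571,.126,.128],[.571,.126,.05]]))
```

```text
3.3083 [-0.79837923 -0.34922513 -0.11762993]
[[318.49805995 232.45094759]
 [318.94037153 208.44329516]]
```

View pics/wrist1.png

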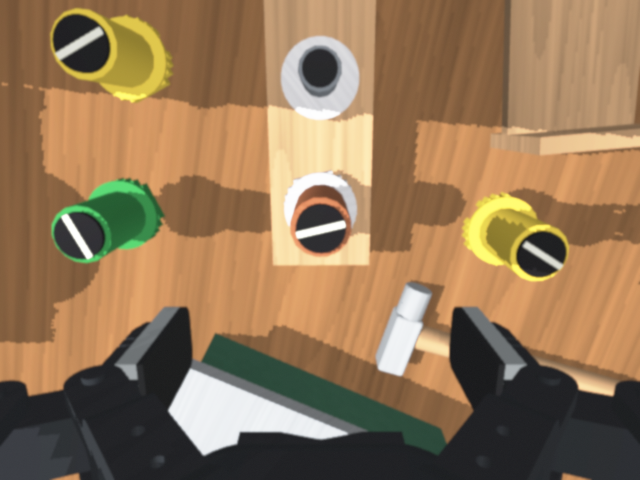

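Run:
```python
from h import *
for k,v in analyse(cam("wrist","1"),((321,230),27)).items(): print(k,v)
```

```text
cap [0.57169391 0.12910167 0.128     ]
line_deg 24.620379925127622
line_c [0.57200959 0.12840786]
npx (1300, 439)
```

Run:
```python
from h import *
from rig import *
print(servo_line([.571,.127,.078],velocity=.12,contact_N=6))
o=observe();print(o["tcp_pos"],o["wrist_force"])
if o["tcp_pos"][2]<.085:
    set_gripper(0.0,60); o=observe(); print("grip",o["opening"],o["tcp_pos"],o["wrist_force"],o["moment"])
    servo_line([.571,.127,.20],velocity=.12); o=observe(); print(o["tcp_pos"],o["wrist_force"],o["moment"],o["opening"],o["time_s"])
    snap("side","2");snap("top","2")
```

```text
False
[0.57160236 0.12707044 0.07872229] [0.18591717 0.0441041  0.4747067 ]
grip 0.45300366872376474 [0.57113833 0.1269964  0.07848905] [-2.0183411   0.29146581  4.84918428] [-0.01915384  0.19621853 -0.00740346]
[0.57023269 0.12693253 0.19900691] [ 0.07408529  0.77795409 -4.11733043] [-0.01191507  0.03532363 -0.0219993 ] 0.4558192547637397 6.55
```

View pics/side2.png

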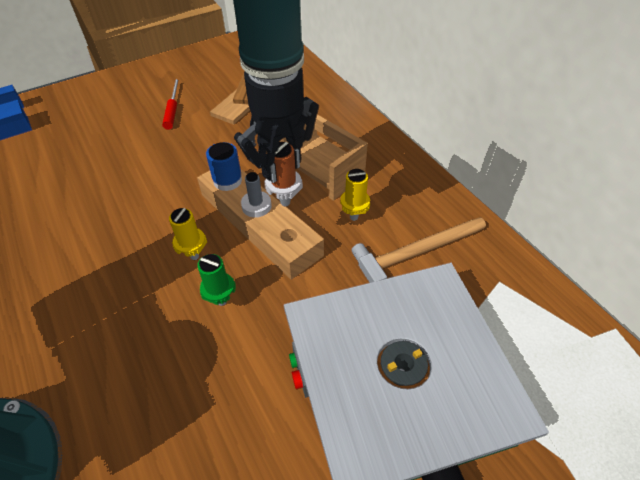

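Run:
```python
from h import *
from rig import *
move_pose([.5855,-.188,.20],down(-17.5)); o=observe(); print(o["tcp_pos"],o["wrist_force"],o["moment"],o["opening"],o["time_s"])
for n in("side","top","wrist"):
    c=snap(n,"3")
cs=[]
for n,r in(("side",.12),("top",.12),("wrist",.12)):
    c=cam(n,"3"); print(n,proj(c,[[.5855,-.188,.1715],[.5855,-.188,.2495],[.5855,-.188,.1315],[.5855,-.188,.085]]).round(0).tolist())
s=cv2.imread("pics/side3.png")[180:440,300:520];t=cv2.imread("pics/top3.png")[150:350,380:600]
cv2.imwrite("pics/c3.png",np.hstack([cv2.resize(s,(400,473)),cv2.resize(t,(400,473))]))
```

```text
[ 0.58549797 -0.18666138  0.19987176] [-0.31638074 -0.59719949 -3.96377144] [ 0.00565974  0.0216259  -0.00235454] 0.45440199761273486 7.85
side [[411.0, 332.0], [421.0, 299.0], [407.0, 347.0], [402.0, 362.0]]
top [[498.0, 245.0], [520.0, 237.0], [488.0, 249.0], [478.0, 252.0]]
wrist [[321.0, 293.0], [321.0, 412.0], [321.0, 264.0], [321.0, 240.0]]
```

View pics/c3.png

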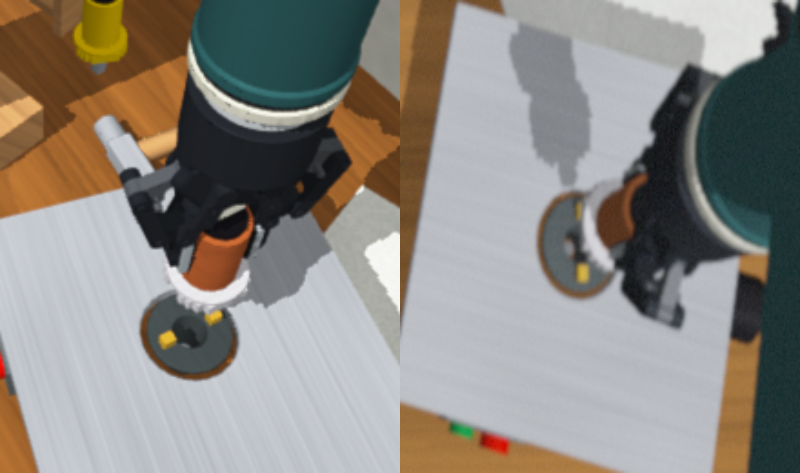

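View pics/wrist3.png

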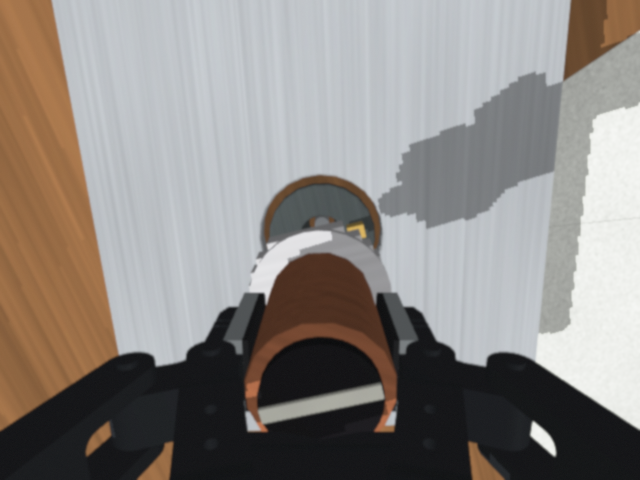

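Run:
```python
from h import *
from rig import *
o=observe(); print(o["tcp_pos"],o["time_s"])
c=cam("wrist","3"); R=Ro.from_quat(o["orientation"]).as_matrix(); y=R[:,1]; p=np.array([.5855,-.1867,.1999]); 
for nm,z,r in(("flange top edge",.1855-.0001,.028),("flange under",.1714,.028),("rim",.2455,.020)):
    for off in(-.003,0,.003):
        P=p-y*(r+off); P[2]=z; print(nm,off,proj(c,P).round(1))
L=onplane(c,[(262,414),(382,388)],.2494); print(np.degrees(np.arctan2(*(L[0]-L[1])[1::-1])))
n=onplane(c,[(264,229),(382,229),(321,176)],.084); print(n, "nose x-ish mid",n[:2].mean(0)); print(proj(c,[.5855,-.188,.085]-y*.033))
```

```text
[ 0.5857487  -0.1863388   0.19999192] 8.0
flange top edge -0.003 [[319.8 243.1]]
flange top edge 0 [[319.8 235.4]]
flange top edge 0.003 [[319.8 227.7]]
flange under -0.003 [[319.9 233.8]]
flange under 0 [[319.9 226.7]]
flange under 0.003 [[319.9 219.6]]
rim -0.003 [[319.3 338.9]]
rim 0 [[319.3 328. ]]
rim 0.003 [[319.3 317. ]]
176.77552354078432
[[ 0.55398468 -0.17121155  0.084     ]
 [ 0.62360438 -0.19289643  0.084     ]
 [ 0.59731953 -0.15052429  0.084     ]] nose x-ish mid [ 0.58879453 -0.18205399  0.084     ]
[[320.83303645 186.7423063 ]]
```

```bash
cat >> h.py <<'E'
def st(tag=""):
    from rig import observe
    o=observe(); R=Ro.from_quat(o["orientation"]).as_matrix(); print(tag,"t",o["time_s"],"tcp",(np.array(o["tcp_pos"])*1e3).round(2),"ang %.2f"%np.degrees(np.arctan2(R[1,0],R[0,0])),"tilt",R[:2,2].round(4),"F",np.round(o["wrist_force"],2),"M",np.round(o["moment"],3)); return o
E
python3 - <<'E'
from h import *
from rig import *
T=np.array([.5855,-.188,.165]); q=down(-17.5)
cmd=T.copy(); servo_line(cmd,q,velocity=.08); o=st("a")
cmd=cmd+(T-o["tcp_pos"])*[1,1,0]; servo_line(cmd,q,velocity=.05); pause(.2); o=st("b"); np.save("cmd.npy",cmd)
E
```

```text
a t 8.5917 tcp [ 585.49 -187.97  164.7 ] ang -17.50 tilt [-0.0005  0.0002] F [ 0.91 -0.88 -2.93] M [-0.01   0.038 -0.026]
b t 9.0417 tcp [ 585.59 -188.12  165.26] ang -17.50 tilt [ 0.0003 -0.0002] F [-0.8  -0.86 -4.06] M [0.016 0.026 0.014]
```

Run:
```python
from h import *
from rig import *
q=down(-17.5)
print(servo_line([.5855,-.188,.126],q,velocity=.04,contact_N=5)); pause(.2); st("126")
```

```text
False
126 t 10.3667 tcp [ 585.66 -188.06  126.27] ang -17.50 tilt [ 0.0004 -0.0002] F [ 0.46 -0.33 -3.57] M [-0.014 -0.08  -0.024]
```

Entered freely; shank is in the bore. Now feel for the dogs.

Run:
```python
from h import *
from rig import *
q=down(-17.5)
for z in (.124,.122,.120,.1185):
    r=servo_line([.5855,-.188,z],q,velocity=.015,contact_N=5); pause(.1); st(f"{z} {r}")
    if r: break
snap("side","4")
im=cv2.imread("pics/side4.png")[290:430,330:490]; cv2.imwrite("pics/s4.png",cv2.resize(im,(640,560)))
```

```text
0.124 False t 10.75 tcp [ 585.45 -188.    123.96] ang -17.50 tilt [-0.0001  0.    ] F [ 0.05 -0.16 -3.41] M [ 0.07  -0.021  0.005]
0.122 False t 11.1333 tcp [ 585.46 -188.    121.97] ang -17.50 tilt [-0.0001  0.    ] F [-0.55  0.59 -3.07] M [0.019 0.011 0.04 ]
0.12 False t 11.5167 tcp [ 585.49 -188.    119.99] ang -17.50 tilt [-0.  0.] F [ 0.18 -0.06 -3.37] M [-0.003 -0.015 -0.031]
0.1185 False t 11.8667 tcp [ 585.75 -188.11  118.85] ang -17.50 tilt [ 0.0006 -0.0003] F [-0.92  0.72  0.93] M [ 0.031  0.09  -0.021]
```

View pics/s4.png

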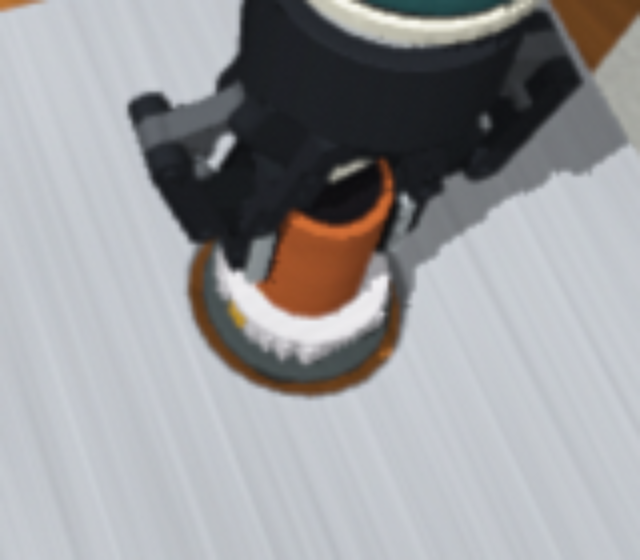

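Run:
```python
from h import *
from rig import *
q=down(-17.5)
z=.1185
while z>.1118:
    z-=.0006
    r=servo_line([.5855,-.188,z],q,velocity=.01,contact_N=9); o=st(f"{z:.4f} {r}")
    if o["wrist_force"][2]>9: break
```

```text
0.1179 False t 12.1667 tcp [ 585.75 -188.14  118.38] ang -17.50 tilt [ 0.0006 -0.0003] F [-1.45  0.85  5.33] M [ 0.11   0.259 -0.029]
0.1173 False t 12.4167 tcp [ 585.78 -188.13  117.61] ang -17.50 tilt [ 0.0006 -0.0003] F [-1.68 -0.02  4.94] M [0.099 0.24  0.03 ]
0.1167 False t 12.6667 tcp [ 585.73 -188.1   116.82] ang -17.50 tilt [ 0.0004 -0.0002] F [-0.44  0.34  4.89] M [ 0.052  0.136 -0.002]
0.1161 False t 12.9167 tcp [ 585.75 -188.1   116.16] ang -17.50 tilt [ 0.0005 -0.0002] F [-0.01 -0.03  4.93] M [-0.038  0.029 -0.033]
0.1155 False t 13.1667 tcp [ 585.75 -188.09  115.52] ang -17.50 tilt [ 0.0005 -0.0002] F [0.7  0.29 4.05] M [-0.029 -0.053 -0.018]
0.1149 False t 13.4167 tcp [ 585.72 -188.12  114.94] ang -17.50 tilt [ 0.0004 -0.0002] F [ 1.31 -0.35  4.18] M [-0.024 -0.128  0.025]
0.1143 False t 13.6667 tcp [ 585.72 -188.1   114.32] ang -17.50 tilt [ 0.0004 -0.0002] F [-0.33 -0.32  3.74] M [-0.012 -0.153  0.04 ]
0.1137 False t 13.9167 tcp [ 585.71 -188.06  113.74] ang -17.50 tilt [ 0.0004 -0.0001] F [ 0.84 -1.47  4.25] M [-0.055 -0.245 -0.015]
0.1131 False t 14.1667 tcp [ 585.69 -188.11  113.47] ang -17.50 tilt [ 0.0005 -0.0003] F [0.67 0.67 6.12] M [-0.032 -0.093 -0.01 ]
0.1125 False t 14.4167 tcp [ 585.71 -188.09  113.46] ang -17.49 tilt [ 0.0007 -0.0004] F [-1.12  0.86 11.97] M [0.058 0.134 0.015]
```

Run:
```python
from h import *
from rig import *
q=down(-17.5)
servo_line([.5857,-.1881,.1134],q,velocity=.01); st("unload")
set_gripper(1.0); st("open")
servo_line([.5857,-.1881,.24],q,velocity=.12); pause(.2); st("up")
snap("wrist","5"); servo_line([.5,-.05,.3],q,velocity=.2); snap("side","5"); snap("top","5"); st()
s=cv2.imread("pics/side5.png")[290:430,330:490];t=cv2.imread("pics/top5.png")[190:315,410:550]
cv2.imwrite("pics/c5.png",np.hstack([cv2.resize(s,(400,350)),cv2.resize(t,(400,350))]))
```

```text
unload t 14.6667 tcp [ 585.48 -187.99  113.52] ang -17.50 tilt [-0.0004  0.0002] F [-0.71  0.91  6.71] M [ 0.001 -0.007 -0.01 ]
open t 15.1917 tcp [ 585.57 -188.06  113.22] ang -17.50 tilt [-0.0004  0.0001] F [ 0.67 -0.06  0.18] M [-0.008 -0.01  -0.044]
up t 16.6 tcp [ 585.34 -187.95  239.23] ang -17.50 tilt [-0.0013  0.0006] F [ 0.19 -0.05 -0.67] M [0.007 0.03  0.012]
 t 17.7667 tcp [500.42 -50.81 299.4 ] ang -17.55 tilt [-0.0007 -0.0001] F [0.3  0.11 0.49] M [-0.033  0.006 -0.037]
```

View pics/c5.png

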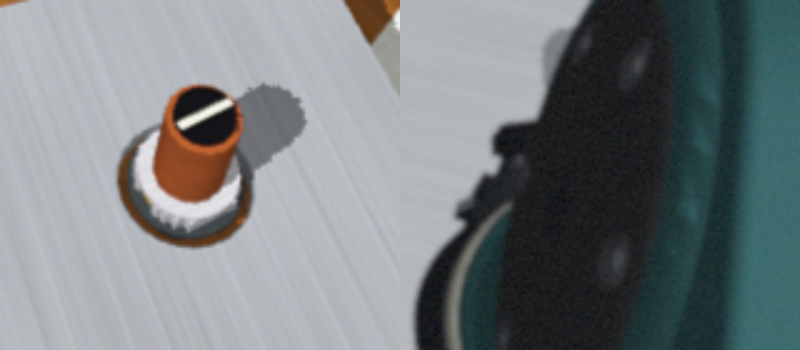

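View pics/side5.png

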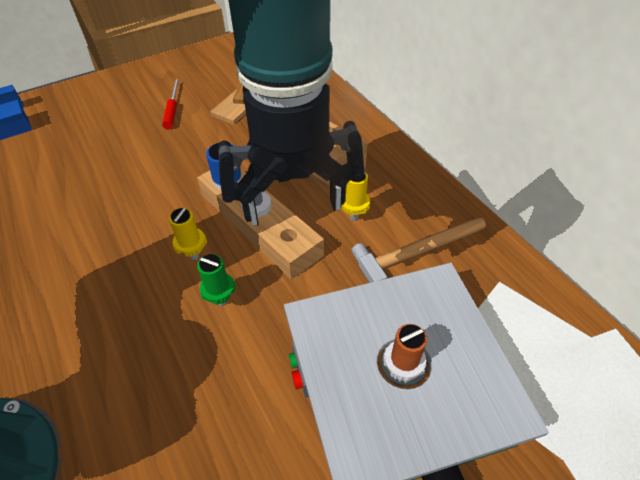

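Run:
```python
from h import *
c=cam("side","5"); g=c["color"].astype(int)
m=((g.max(2)<75)&(g.max(2)-g.min(2)<30)).astype(np.uint8)
pts=np.vstack([t[2] for t in blobs(m,(396,320,428,350),15)]); h=cv2.convexHull(pts.astype(np.int32)); M=cv2.moments(h); cc=np.array([M["m10"],M["m01"]])/M["m00"]
print("cap px",cc,"pred home / +6mm / +9mm",proj(c,[[.5857,-.188,z] for z in(.163,.169,.172)]).round(1).tolist())
print(onplane(c,cc,.163))
```

```text
cap px [411.46956872 335.9242241 ] pred home / +6mm / +9mm [[410.4, 335.2], [411.0, 332.9], [411.4, 331.8]]
[[ 0.58627911 -0.18953875  0.163     ]]
```

Cap row 335.9 agrees with home (335.2), not with resting on the pin (332.9) or the dogs (331.8).

Run:
```python
from rig import *
finish_job()
```

```text
the job is handed in; nothing more can be done
```

I fitted the red-brown drum to the spindle sander, let go of it and handed the job in at about 18 s. `finish_job()` gives no verdict, so what follows is from my own checks.

**What I did:**
- I gripped the drum at mid-sleeve with 60 N, lifted it clear of the rack and turned it -28.5° to bring its slot in line with the dogs (about 176°).
- The shank went into the bore without touching. The slot went over the dogs on the first try, so I didn't have to search for it.
- The pin gave way at about 9 N, including the drum's weight. The flange then came to a hard stop at tool height 113.46 mm, where I expected 113.5 mm. The final push was about 16 N.

**Last checks:**
- **Seating:** after release, the side view shows the drum upright with its cap at row 335.9. Fully home should be 335.2, and resting on the pin would be 332.9.
- **Position:** the side view puts the cap about 1.6 mm from where I took the spindle axis to be, within the 2 mm camera calibration.
- **Other objects:** the hammer looks unmoved in the side view. The arm partly hid the grey drum, blue drum and box, but the tool felt no contact beyond the gripping and seating forces.

**What failed or disagreed:**
- The arm blocked the last top view, so only the side camera and the tool height confirm the seating.
- The wrist camera read about 2 mm off the other two cameras, so I used it only to compare positions.

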